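# Put four mixed-up reagent bottles back on their colour-coded stands

### The job

Each of the four small bottles is standing on the wrong stand: rearrange them so that every bottle stands upright, down in the recess of the stand whose collar has the colour of its cap (blue, white, black, red). Use the empty yellow stand as the spare place while you swap and leave it empty again. Never put a bottle down on the bench and never knock one over.

Things in the scene. Friction and masses are not known exactly. Their poses are not given: they have to be found in the camera images.
- bottle_blue_mid (a point): Clear bottle with a blue screw cap, body 44 mm across, 85 mm tall with its cap (cap 28 mm across, the top 16 mm). Round, loose, upright, under 0.15 kg. The point is on its axis, half-way up; z is its axis.
- bottle_white_mid (a point): Clear vial with a white screw cap, 29 mm across, 68 mm tall with its cap. Round, loose, upright, under 0.15 kg. The point is on its axis, half-way up; z is its axis.
- bottle_black_mid (a point): Vial with tan contents and a black screw cap, 32 mm across, 62 mm tall with its cap. Round, loose, upright, under 0.15 kg. The point is on its axis, half-way up; z is its axis.
- bottle_red_mid (a point): Small jar with a red screw cap, 36 mm across, 74 mm tall with its cap. Round, loose, upright, under 0.15 kg. The point is on its axis, half-way up; z is its axis.
- stand_blue_floor (a point): Low round bench stand with a blue collar on a grey foot; home of the bottle with the blue cap. Fixed. Foot 94 mm across, collar 82 mm, its top 12 mm above the bench; the recess where a bottle stands is 60 mm across, its flat floor 6 mm above the bench. The point is the centre of that floor, z up. Stands are at least 115 mm apart, centre to centre; bystanders up to 145 mm tall stand behind and between: carry over them.
- stand_white_floor (a point): Low round bench stand with a white collar on a grey foot; home of the bottle with the white cap. Fixed. Foot 94 mm across, collar 82 mm, its top 12 mm above the bench; the recess where a bottle stands is 60 mm across, its flat floor 6 mm above the bench. The point is the centre of that floor, z up. Stands are at least 115 mm apart, centre to centre; bystanders up to 145 mm tall stand behind and between: carry over them.
- stand_black_floor (a point): Low round bench stand with a black collar on a grey foot; home of the bottle with the black cap. Fixed. Foot 94 mm across, collar 82 mm, its top 12 mm above the bench; the recess where a bottle stands is 60 mm across, its flat floor 6 mm above the bench. The point is the centre of that floor, z up. Stands are at least 115 mm apart, centre to centre; bystanders up to 145 mm tall stand behind and between: carry over them.
- stand_red_floor (a point): Low round bench stand with a red collar on a grey foot; home of the bottle with the red cap. Fixed. Foot 94 mm across, collar 82 mm, its top 12 mm above the bench; the recess where a bottle stands is 60 mm across, its flat floor 6 mm above the bench. The point is the centre of that floor, z up. Stands are at least 115 mm apart, centre to centre; bystanders up to 145 mm tall stand behind and between: carry over them.
- stand_yellow_floor (a point): Low round bench stand with a yellow collar on a grey foot - the spare, empty at the start. Fixed. Foot 94 mm across, collar 82 mm, its top 12 mm above the bench; the recess where a bottle stands is 60 mm across, its flat floor 6 mm above the bench. The point is the centre of that floor, z up. Stands are at least 115 mm apart, centre to centre; bystanders up to 145 mm tall stand behind and between: carry over them.
Things that resemble listed ones, but are neither listed nor needed, are in the scene too. What is shaped like the part that bears bottle_white_mid but orange is not meant.

How it is judged:
At the end, for the whole second after the job is handed in: Each bottle stands upright (within 0.12 rad) on the floor of the stand of its cap's colour (height within 4 mm, centre within 17 mm of the stand's centre, which the recess itself ensures), released and at rest; the yellow stand is empty, since all bottles are home (horizontal distance between bottle_blue_mid and stand_blue_floor below 0.017 m and z of bottle_blue_mid in the frame of stand_blue_floor between 0.0385 and 0.0465 m and angle between each of bottle_blue_mid, bottle_white_mid, bottle_black_mid, bottle_red_mid's own z axis and vertical below 0.12 rad and linear speed of each of bottle_blue, bottle_white, bottle_black, bottle_red below 0.02 m/s and horizontal distance between bottle_white_mid and stand_white_floor below 0.017 m and z of bottle_white_mid in the frame of stand_white_floor between 0.03 and 0.038 m and horizontal distance between bottle_black_mid and stand_black_floor below 0.017 m and z of bottle_black_mid in the frame of stand_black_floor between 0.027 and 0.035 m and horizontal distance between bottle_red_mid and stand_red_floor below 0.017 m and z of bottle_red_mid in the frame of stand_red_floor between 0.033 and 0.041 m); the robot touches nothing.
It fails at once if a bottle is put down on the bench (height (world z) of bottle_blue_mid below 0.0445 m or height (world z) of bottle_white_mid below 0.036 m or height (world z) of bottle_black_mid below 0.033 m or height (world z) of bottle_red_mid below 0.039 m).
It fails at once if a bottle is knocked over (angle between any of bottle_blue_mid, bottle_white_mid, bottle_black_mid, bottle_red_mid's own z axis and vertical above 0.7 rad).
It also fails if it takes over 125 s, if anything falls off the work surface, if the arm or the gripper's body presses on something with over 40 N, if the wrist force passes 120 N, or if a joint passes its speed limit or range.

### The arm

A 7-joint arm with a two-finger parallel gripper is mounted at the origin on a cart in front of the work surface, level with it; the furniture and walls round the work are solid. World frame = base frame: x ahead of the robot, y to its left, z up, the work surface at z = 0. Lengths are in m, angles in rad, forces in N, time in s.
With the tool pointing down it reaches from about 0.425 to 1.025 m from the base axis. Payload 9.4 kg.
Tool frame: the origin (TCP) lies midway between the tips of the shut fingers; the grasp point (between the pads) lies 19 mm behind it; z points along the fingers, x is the direction in which the jaws open and shut, and the axes are right-handed (so a half turn about z gives the same grasp; the last joint's range is limited). The gripper opens to 85 mm and grips with 20 to 120 N. Pads are 22 mm wide; open, the fingers measure 114 mm over their backs; the gripper's body (76 mm by 85 mm) begins 54 mm behind the grasp point. The pads swing forward as they close: fully open they stand 13 mm farther back than shut.
Start: joints at [-1.23, 0.599, -0.003, 1.599, 0.002, 0.943, -0.08], TCP at [0.294, 0.663, 0.231] pointing down, gripper open.
Joint ranges: [-2.57, 2.57], [-0.35, 1.97], [-1.29, 1.29], [0.11, 2.56], [-1.05, 4.19], [0.11, 1.86], [-2.63, 2.63]. Speed limits (rad/s): [2.22, 2.22, 3.01, 3.01, 3.14, 3.14, 3.14].

### API

Orientations are given as a rotation vector (axis times angle).
In Python, from plant import manip gives the robot as it stands.
- The arm moves only by the tool send_rows, never from a script. Its argument "increments" is a list that holds one entry, the list of rows, each a list of 4 numbers: the shift along the tool's x, y, z in cm, then the turn about the tool's z in rad. A call has 1 to 12 rows; each row is the pose to reach, as a shift and turn from the pose commanded when the call began, along the tool's axes at that moment; what a row does not reach only later rows make up. A row lasts 1/12 s, in which the tool goes at most 41.7 mm and 7.16 degrees, less where a joint would pass 70% of its speed; a pose out of reach is approached as far as the arm can. A call with a gripper value outside its range is refused whole. "fingers" is the finger opening in cm, from 0 to 8.54, set as the call begins (left out, the last holds). The fingers move at their own pace and stop on an object; the grip force is fixed at half the most. Time passes only in rows, so rows that repeat a pose let the fingers close. It gives the time, the measured TCP pose, the force and the opening at its end, in the units of the state.
- manip.sense(): the state, without advancing time (a new reading comes with each control period).
- manip.get_image(name): name is "side" or "top"; returns (picture, depth): 400x640x3 uint8, red, green, blue; 400x640 float32, m along the optical axis (not along the pixel's ray), 0 where there is no reading.
- manip.calibration(name): a dict with "intrinsics" (3x3 intrinsics, pixels), "R" (3x3) and "t" (3): a world point X has camera coordinates R X + t. Camera axes: x right, y down, z forward; pixel columns grow to the right and rows downward; lengths in m; the calibration is good to about 2 mm. A picture is of the moment at which its call begins. calibration takes no time and is no camera call.
- manip.finish_job(): hands the job in, once; it reports no verdict.
Trained networks look in the newest picture that a camera, given by its name, has taken for a name from the list of things; names that differ only in an ending like _2 or _b are one class to them, and where a whole thing is asked for, a point or a joint stands for the part that bears it (a point fixed in the world has none). Each returns a list of dicts, best first, with "conf" (0 to 1); they miss things now and then, are a little off and sometimes report something else, mostly with a low value. They report only what shows in the picture. A call takes as long as a camera call. They do not tell look-alikes from the thing itself.
- manip.spot_in(camera, name): "extent" ([left, top, right, bottom] as shares, 0 to 1, of the picture: columns of its width, rows of its height, round what is visible of it).
The state is a dict: "time_s": time; "joints": joint angles; "qd": joint speeds; "joint_efforts": joint torques, N m; "position": TCP position; "ee_rot": TCP orientation; "wrist_force": force on the tool from outside, world axes, zero at the start; "wrist_torque": the same for the moment, N m; "grip_width": finger opening in m.
Only numpy, scipy, OpenCV 4.12 (cv2) and the standard library are available. Lean on these libraries where they do the work, as an engineer would, in place of code of your own. Each camera call takes 0.05 s, during which the arm holds its last target.

## Working session

There is one attempt and no reset: what is moved stays moved. The work goes in short steps, Python scripts to look and compute and a tool call to move; the robot and the scene stay as the last step left them, time stands still between calls to the robot, and variables do not carry over. Pictures are saved under pics/ and viewed, and the job is handed in when it is done.

Besides the shell and the picture viewer there is one more tool, called as a command line: name --argument value ..., lists and objects as JSON in quotes. send_rows: Moves the arm, as the interface text tells. Its arguments: {"type":"object","properties":{"increments":{"type":"array"},"fingers":{"type":"number"}},"required":["increments"]}

```bash
mkdir -p pics; ls
python3 - <<'E'
from plant import manip
import cv2,numpy as np
print(manip.sense())
for n in ["side","top"]:
    p,d=manip.get_image(n)
    cv2.imwrite(f"pics/{n}0.png",p[:,:,::-1]); np.savez(f"{n}0.npz",p=p,d=d)
    print(n,manip.calibration(n))
E
```

```text
pics
{'time_s': 0.0, 'joints': array([-1.22969567,  0.60010025, -0.00254529,  1.60015429,  0.00177812,
        0.94290246, -0.07977664]), 'qd': array([ 4.60077792e-05,  1.03398244e-03, -1.41716303e-03,  2.18596089e-03,
       -3.09572878e-04, -3.77992556e-04,  5.77757770e-04]), 'joint_efforts': array([ 8.76699651e-04, -7.76485062e+01,  1.56458214e+00, -2.58010286e+01,
        1.22599985e-02,  9.13295313e-03, -1.60326033e-05]), 'position': array([0.29398213, 0.66218914, 0.23042617]), 'ee_rot': array([ 2.63297822e+00,  1.71202759e+00, -1.94341503e-03]), 'wrist_force': array([-0.69540004, -0.63576362, -0.1600767 ]), 'wrist_torque': array([ 0.00076017,  0.00655044, -0.04686693]), 'grip_width': 0.08539168364151924}
side {'intrinsics': array([[467.40584036,   0.        , 318.51990106],
       [  0.        , 467.40584036, 193.05863883],
       [  0.        ,   0.        ,   1.        ]]), 'R': array([[ 0.99081921, -0.13501214,  0.00700133],
       [-0.05868551, -0.47617661, -0.87738922],
       [ 0.12179207,  0.86892322, -0.47972819]]), 't': array([-0.49647799,  0.08238596,  1.25106177])}
top {'intrinsics': array([[461.77433776,   0.        , 318.30347857],
       [  0.        , 461.77433776, 199.2773993 ],
       [  0.        ,   0.        ,   1.        ]]), 'R': array([[-0.01040787, -0.99987866, -0.01159091],
       [-0.98347034,  0.01233122, -0.18064891],
       [ 0.18076992,  0.00951914, -0.98347934]]), 't': array([-0.0166266 ,  0.51383359,  1.14972581])}
```

View pics/side0.png

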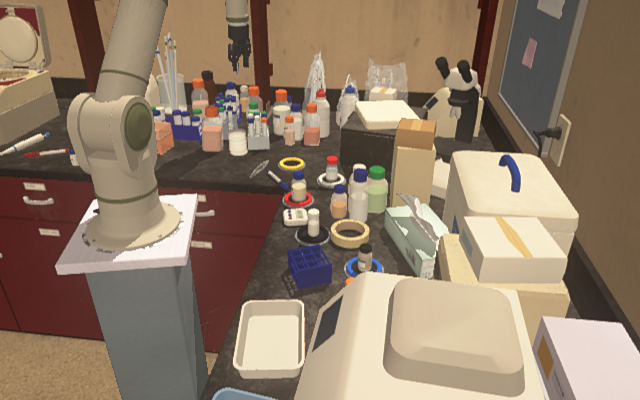

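View pics/top0.png

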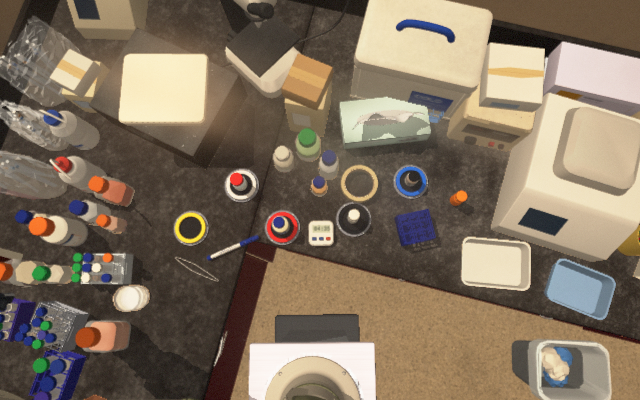

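```bash
cat > h.py <<'E'
from plant import manip
import cv2,numpy as np
def ray(n,u,v):
    c=manip.calibration(n);K,R,t=c["intrinsics"],c["R"],c["t"]
    return -R.T@t, R.T@np.linalg.inv(K)@np.array([u,v,1.])
def atz(n,u,v,z):
    o,d=ray(n,u,v); return o+d*(z-o[2])/d[2]
def cloud(n,d):
    c=manip.calibration(n);K,R,t=c["intrinsics"],c["R"],c["t"]
    v,u=np.mgrid[:400,:640]
    P=np.stack([(u-K[0,2])/K[0,0]*d,(v-K[1,2])/K[1,1]*d,d],-1)-t
    return P@R
def proj(n,X):
    c=manip.calibration(n);p=c["intrinsics"]@(c["R"]@np.array(X)+c["t"]);return p[:2]/p[2]
E
python3 - <<'E'
from h import *
z=np.load("top0.npz");p,d=z["p"],z["d"]
P=cloud("top",d)
print("bench z", np.median(P[200:260,180:260,2]), np.median(P[205:215,325:335,2]))
c=p[150:260,160:480]
cv2.imwrite("pics/crop0.png",cv2.resize(c[:,:,::-1],None,fx=2.5,fy=2.5,interpolation=cv2.INTER_CUBIC))
for nm,u,v in [("yellow",191,227),("white",241,185),("red",282,226),("black",353,218),("blue",410,181)]:
    c0=atz("top",u,v,.012)
    Q=P.reshape(-1,3)
    m=(np.hypot(Q[:,0]-c0[0],Q[:,1]-c0[1])<.05)&(Q[:,2]>.035)
    print(nm,c0.round(3),"bottle pts",m.sum(), Q[m].min(0).round(3) if m.any() else "",Q[m].max(0).round(3) if m.any() else "")
    # depth-based rim: z within 8..16
    m=(np.hypot(Q[:,0]-c0[0],Q[:,1]-c0[1])<.046)&(Q[:,2]>.009)&(Q[:,2]<.018)
    q=Q[m]; 
    if len(q)>20:
        (a,b),r=cv2.minEnclosingCircle((q[:,:2]*1000).astype(np.float32)); print("  circ",round(a),round(b),round(r),len(q))
for cam in ["top","side"]:
  for n in ["stand_blue_floor","stand_yellow_floor","bottle_blue_mid","bottle_white_mid","bottle_black_mid","bottle_red_mid"]:
    for r in manip.spot_in(cam,n)[:2]:
        e=np.array(r["extent"])*[640,400,640,400]; print(cam,n,round(r["conf"],2),e.round(1))
E
```

```text
bench z 0.0021374847803958433 0.0012186888547984411
yellow [0.45  0.316 0.012] bottle pts 0  
  circ 449 317 45 382
white [0.562 0.185 0.012] bottle pts 205 [0.545 0.169 0.036] [0.58  0.202 0.086]
  circ 562 185 44 308
red [0.449 0.074 0.012] bottle pts 250 [0.427 0.054 0.036] [0.469 0.096 0.098]
  circ 448 72 43 341
black [ 0.468 -0.113  0.012] bottle pts 124 [ 0.455 -0.125  0.036] [ 0.483 -0.098  0.08 ]
  circ 469 -115 45 389
blue [ 0.567 -0.268  0.012] bottle pts 146 [ 0.553 -0.282  0.036] [ 0.581 -0.253  0.073]
  circ 568 -269 44 348
top stand_blue_floor 0.92 [393.3 165.7 427.6 199.6]
top stand_yellow_floor 0.76 [172.7 209.6 204.8 246.3]
top bottle_blue_mid 0.77 [272.6 215.8 290.7 236.1]
top bottle_white_mid 0.63 [347.5 211.8 359.3 221.9]
top bottle_white_mid 0.6 [453.5 191.1 468.8 205.3]
top bottle_black_mid 0.52 [405.7 168.3 423.  191.3]
top bottle_red_mid 0.56 [231.1 170.  243.7 192.6]
side stand_blue_floor 0.79 [344.8 259.  383.2 280.3]
side stand_yellow_floor 0.76 [279.3 159.4 307.  175.3]
side bottle_blue_mid 0.55 [289.4 172.  308.3 200.9]
side bottle_white_mid 0.63 [305.9 209.4 318.7 237.6]
side bottle_white_mid 0.17 [326.8 159.  339.3 185.2]
side bottle_black_mid 0.82 [359.9 242.4 370.5 270.4]
side bottle_black_mid 0.15 [291.9 173.1 307.2 199. ]
side bottle_red_mid 0.78 [325.9 155.8 340.9 182.5]
```

View pics/crop0.png

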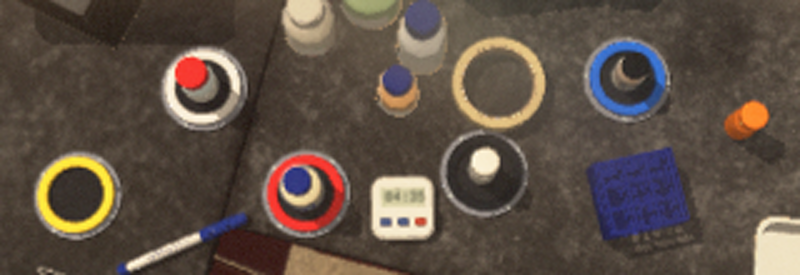

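Run:
```python
from h import *
z=np.load("top0.npz");p,d=z["p"],z["d"]
P=cloud("top",d);Q=P.reshape(-1,3)
hsv=cv2.cvtColor(p,cv2.COLOR_RGB2HSV);H=hsv[...,0].astype(int);S=hsv[...,1];V=hsv[...,2]
cm={"yellow":(H>22)&(H<35)&(S>150),"white":(S<60)&(V>140),"red":((H<6)|(H>172))&(S>150),"black":None,"blue":(H>98)&(H<118)&(S>150)}
for nm,c in [("yellow",(.450,.316)),("white",(.562,.185)),("red",(.449,.074)),("black",(.468,-.113)),("blue",(.567,-.268))]:
    c=np.array(c)
    # unproject mask pixels to z=.012 plane
    best=None
    m=cm[nm]
    if m is not None:
        v,u=np.nonzero(m)
        X=np.array([atz("top",a,b,.012) for a,b in zip(u,v) if abs(a-proj("top",[*c,.012])[0])<28 and abs(b-proj("top",[*c,.012])[1])<28])
        r=np.hypot(*(X[:,:2]-c).T); X=X[(r<.05)&(r>.025)]
        # fit: outer hull ellipse
        h=cv2.convexHull((X[:,:2]*1000).astype(np.float32))
        e=cv2.fitEllipse(h); print(nm,"ellipse",np.round(e[0],1),np.round(e[1],1),len(X))
for nm,c,r,h in [("red",(.562,.185),.012,.080),("blue",(.449,.074),.012,.091),("white",(.468,-.113),.011,.074),("black",(.567,-.268),.012,.068)]:
    m=(np.hypot(Q[:,0]-c[0],Q[:,1]-c[1])<.035)&(Q[:,2]>h-.006)
    q=Q[m];print(nm,"cap",q.mean(0).round(4),np.median(q[:,2]).round(4),m.sum(),(q[:,:2].max(0)+q[:,:2].min(0))/2)
# height map of the region
g=np.zeros((40,80))
for X in Q[(Q[:,0]>.36)&(Q[:,0]<.76)&(Q[:,1]<.4)&(Q[:,1]>-.4)]:
    i=int((.76-X[0])/.01);j=int((.4-X[1])/.01); 
    if i<40 and j<80: g[i,j]=max(g[i,j],X[2])
for i in range(40): print("%.2f"%(.755-i*.01)," ".join("%2d"%min(99,round(100*x)) if x>.015 else " ." for x in g[i]))
```

```text
yellow ellipse [449.1 319.1] [77.7 79.1] 291Traceback (most recent call last):
  File "<stdin>", line 13, in <module>
  File "h.py", line 14, in proj
    c=manip.calibration(n);p=c["intrinsics"]@(c["R"]@np.array(X)+c["t"]);return p[:2]/p[2]
ValueError: time passes only in moves, steps and waits
```

```bash
cat > h.py <<'E'
from plant import manip
import cv2,numpy as np
C={n:manip.calibration(n) for n in ["top","side"]}
def ray(n,u,v):
    c=C[n];K,R,t=c["intrinsics"],c["R"],c["t"]
    return -R.T@t, R.T@np.linalg.inv(K)@np.array([u,v,1.])
def atz(n,u,v,z):
    o,d=ray(n,u,v); return o+d*(z-o[2])/d[2]
def cloud(n,d):
    c=C[n];K,R,t=c["intrinsics"],c["R"],c["t"]
    v,u=np.mgrid[:400,:640]
    P=np.stack([(u-K[0,2])/K[0,0]*d,(v-K[1,2])/K[1,1]*d,d],-1)-t
    return P@R
def proj(n,X):
    c=C[n];p=c["intrinsics"]@(c["R"]@np.array(X)+c["t"]);return p[:2]/p[2]
E
cat > m.py <<'E'
from h import *
z=np.load("top0.npz");p,d=z["p"],z["d"]
P=cloud("top",d);Q=P.reshape(-1,3)
hsv=cv2.cvtColor(p,cv2.COLOR_RGB2HSV);H=hsv[...,0].astype(int);S=hsv[...,1];V=hsv[...,2]
cm={"yellow":(H>22)&(H<35)&(S>150),"white":(S<60)&(V>140),"red":((H<6)|(H>172))&(S>150),"black":None,"blue":(H>98)&(H<118)&(S>150)}
for nm,c in [("yellow",(.450,.316)),("white",(.562,.185)),("red",(.449,.074)),("black",(.468,-.113)),("blue",(.567,-.268))]:
    c=np.array(c)
    m=cm[nm]
    if m is not None:
        v,u=np.nonzero(m); k=proj("top",[*c,.012])
        X=np.array([atz("top",a,b,.012) for a,b in zip(u,v) if abs(a-k[0])<28 and abs(b-k[1])<28])
        r=np.hypot(*(X[:,:2]-c).T); X=X[(r<.05)&(r>.025)]
        h=cv2.convexHull((X[:,:2]*1000).astype(np.float32))
        e=cv2.fitEllipse(h); print(nm,"ellipse",np.round(e[0],1),np.round(e[1],1),len(X))
for nm,c,r,h in [("red",(.562,.185),.012,.080),("blue",(.449,.074),.012,.091),("white",(.468,-.113),.011,.074),("black",(.567,-.268),.012,.068)]:
    m=(np.hypot(Q[:,0]-c[0],Q[:,1]-c[1])<.035)&(Q[:,2]>h-.006)
    q=Q[m];print(nm,"cap",q.mean(0).round(4),np.median(q[:,2]).round(4),m.sum(),(q[:,:2].max(0)+q[:,:2].min(0))/2)
g=np.zeros((40,80))
for X in Q[(Q[:,0]>.36)&(Q[:,0]<.76)&(Q[:,1]<.4)&(Q[:,1]>-.4)]:
    i=int((.76-X[0])/.01);j=int((.4-X[1])/.01); 
    if i<40 and j<80: g[i,j]=max(g[i,j],X[2])
for i in range(40): print("%.2f"%(.755-i*.01)," ".join("%2d"%min(99,round(100*x)) if x>.015 else " ." for x in g[i]))
E
python3 m.py
```

```text
yellow ellipse [449.1 319.1] [77.7 79.1] 291
white ellipse [562.2 185. ] [87.6 90. ] 382
red ellipse [447.4  74.7] [79.4 80.5] 340
blue ellipse [ 567.5 -269.8] [77.3 78.2] 274
red cap [0.563  0.1858 0.0805] 0.0805 136 [0.5631085 0.1863279]
blue cap [0.4494 0.0757 0.091 ] 0.0907 103 [0.44977307 0.07638612]
white cap [ 0.4685 -0.112   0.0738] 0.0738 103 [ 0.46887285 -0.11207869]
black cap [ 0.5676 -0.2683  0.0682] 0.0682 96 [ 0.56821957 -0.26896435]
0.76 18 18 18 18 18 18 18 18 18 18 18 18 18 18 18 17 15 15 15 15  6  .  .  .  .  .  .  .  .  .  .  .  .  .  . 25 25 26 25 25 25 25 25 26 25 24  .  .  6  6  6  6  6  6  6  6  6  6  6  6  6  6  6  6  6  6  6  6 21 22 22 23 22 23 23 23 23 23 23 23
0.74 18 17 18 18 18 18 18 18 18 18 18 18 18 18 18 17 15 15 15 15  .  .  .  .  .  .  .  .  .  .  .  .  .  . 25 25 25 25 26 26 25 26 26 26 25 12  .  .  6  6  6  6  6  6  6  6  6  6  6  6  6  6  6  6  6  6  6  6  6  6  6  6 20 22 22 23 23 23 23 22
0.73 18 18 18 18 17 18 18 18 18 18 18 18 17 18 18 17 15 15 14  .  .  .  .  .  .  .  .  .  .  .  .  .  .  . 25 25 25 26 25 25 25 25 25 26 25  .  .  .  6  6  6 
[... 8451 characters left out ...]
  .  .  .  .  .  .  .  2  2  .  .  .  .  .  .  .  .  .  .  .  .  .  .  .  .  .  .  .  .  .  .  .  .  .  .  .  .  .  .  .  .  .  .  .  .  .  .  .  .  .  .  .  .  .  .  .  .  .  .  .  .  .  .  .  .  .  .  .  4  4
0.38  .  .  .  .  .  .  .  .  .  .  .  .  .  .  2  2  2  .  .  .  .  .  .  .  .  .  .  .  .  .  .  .  .  .  .  .  .  .  .  .  .  .  .  .  .  .  .  .  .  .  .  .  .  .  .  .  .  .  .  .  .  .  .  .  .  .  .  .  .  .  .  .  .  .  .  .  .  .  4  4
0.36  .  .  .  .  .  .  .  .  .  .  .  .  .  2  2  .  .  .  .  .  .  .  .  .  .  .  .  .  .  .  .  .  .  .  .  .  .  .  .  .  .  .  .  .  .  .  .  .  .  .  .  .  .  .  .  .  .  .  .  .  .  .  .  .  .  .  .  .  .  .  .  .  .  .  .  .  .  .  4  3
```

send_rows --increments '[[[-3.1, 2.5, 0, -0.035], [-6.2, 5, 0, -0.07], [-9.4, 7.5, 0, -0.105], [-12.5, 10, 0, -0.14], [-15.6, 12.5, 0, -0.175], [-18.7, 15, 0, -0.21], [-21.8, 17.5, 0, -0.245], [-25, 20, 0, -0.28], [-28.1, 22.5, 0, -0.315], [-31.2, 25, 0, -0.35], [-34.3, 27.5, 0, -0.385], [-37.4, 30, 0, -0.418]]]' --fingers 6.5

```text
time_s: 1.7
position: [0.4169, 0.1973, 0.2316]
ee_rot: [2.219, 2.224, 0.001]
wrist_force: [0.8, -0.3, -0.3]
grip_width: 0.0648
```

send_rows --increments '[[[-4, 1.1, 1, 0], [-8, 2.2, 2, 0], [-12, 3.2, 4, 0], [-12.1, 3.3, 7, 0], [-12.1, 3.3, 9, 0], [-12.1, 3.3, 9, 0], [-12.1, 3.3, 9, 0]]]'

```text
time_s: 2.28
position: [0.4493, 0.0781, 0.141]
ee_rot: [-2.221, -2.221, 0.003]
wrist_force: [-0.1, 0.2, 0.1]
grip_width: 0.0651
```

send_rows --increments '[[[-0.2, 0, 3, 0], [-0.2, 0, 6, 0], [-0.2, 0, 9, 0], [-0.2, 0, 11.3, 0], [-0.2, 0, 11.3, 0], [-0.2, 0, 11.3, 0]]]'

```text
time_s: 2.78
position: [0.4498, 0.0768, 0.0288]
ee_rot: [-2.219, -2.223, 0.001]
wrist_force: [0.4, 0.3, 1.2]
grip_width: 0.0653
```

send_rows --increments '[[[0, 0, 0, 0], [0, 0, 0, 0], [0, 0, 0, 0], [0, 0, 0, 0], [0, 0, 0, 0], [0, 0, 0, 0], [0, 0, 0, 0], [0, 0, 0, 0]]]' --fingers 3

```text
time_s: 3.45
position: [0.4507, 0.0766, 0.0305]
ee_rot: [2.22, 2.221, 0.005]
wrist_force: [-0.8, 1.3, 10.3]
grip_width: 0.0411
```

```bash
cat > look.py <<'E'
import sys
from h import *
from plant import manip
n=sys.argv[1]; X=[float(a) for a in sys.argv[2:5]]
out=[]
for c in ["side","top"]:
    p,d=manip.get_image(c); np.savez(c+"1.npz",p=p,d=d)
    u,v=proj(c,X).astype(int); u=min(max(u,70),570);v=min(max(v,60),340)
    k=cv2.resize(p[v-60:v+60,u-70:u+70,::-1],(392,336),interpolation=cv2.INTER_CUBIC); out.append(k); print(c,"crop origin",u-70,v-60,"scale 2.8")
cv2.imwrite("pics/%s.png"%n,np.hstack(out))
s=manip.sense();print(s["time_s"],s["position"],s["grip_width"],s["wrist_force"])
E
python3 look.py g1 .449 .076 .06
```

```text
side crop origin 227 121 scale 2.8
top crop origin 209 163 scale 2.8
3.55 [0.45069632 0.07656913 0.03048065] 0.04125598517747332 [-0.84717838  1.00057746  9.65117237]
```

View pics/g1.png

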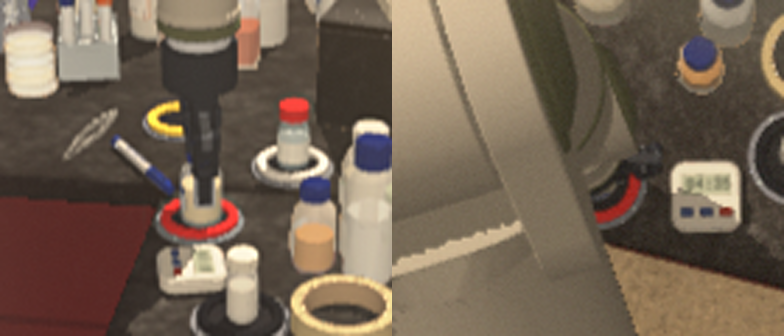

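send_rows --increments '[[[0, 0, -1, 0], [0, 0, -3, 0], [0, 0, -6, 0], [1, 0, -8, 0], [4, 0, -9, 0], [8, 0, -9, 0], [12, 0, -9, 0], [16, 0, -9, 0], [20, 0, -9, 0], [23, 0, -9, 0], [24.1, 0, -9, 0], [24.1, 0, -9, 0]]]'

```text
time_s: 4.55
position: [0.4492, 0.3211, 0.1198]
ee_rot: [-2.215, -2.226, -0.006]
wrist_force: [-0.9, 0.2, -0.9]
grip_width: 0.0412
```

```bash
python3 look.py g2 .449 .318 .1
```

```text
side crop origin 219 77 scale 2.8
top crop origin 109 162 scale 2.8
4.65 [0.44946038 0.31636853 0.11926774] 0.04092398836095405 [ 0.29833671 -1.36788386 -0.77991447]
```

View pics/g2.png

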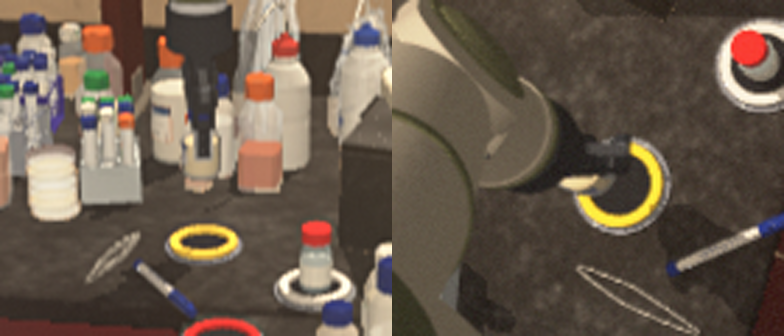

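send_rows --increments '[[[0.1, 0, 2.5, 0], [0.1, 0, 5, 0], [0.1, 0, 7, 0], [0.1, 0, 8.2, 0], [0.1, 0, 8.7, 0], [0.1, 0, 8.9, 0], [0.1, 0, 8.9, 0], [0.1, 0, 8.9, 0]]]'

```text
time_s: 5.32
position: [0.4499, 0.3158, 0.0306]
ee_rot: [2.223, 2.218, -0.001]
wrist_force: [-2.0, -3.3, 6.8]
grip_width: 0.041
```

send_rows --increments '[[[0, 0, 0, 0], [0, 0, 0, 0], [0, 0, 0, 0], [0, 0, 0, 0], [0, 0, 0, 0], [0, 0, 0, 0]]]' --fingers 6.5

```text
time_s: 5.82
position: [0.4496, 0.3181, 0.0292]
ee_rot: [2.221, 2.222, 0.0]
wrist_force: [-0.1, 0.1, 0.4]
grip_width: 0.065
```

send_rows --increments '[[[0, 0, -1, 0], [0, 0, -3, 0], [0, 0, -6, 0], [0, 0, -10, 0], [0, 0, -14, 0], [-3, 2, -16, 0], [-6, 5, -16, 0], [-9, 8, -16, 0], [-11.5, 11, -16, 0], [-13.1, 11.4, -15, 0], [-13.1, 11.4, -13, 0], [-13.1, 11.4, -11, 0]]]'

```text
time_s: 6.82
position: [0.5649, 0.1852, 0.1401]
ee_rot: [2.224, 2.217, 0.003]
wrist_force: [-0.7, 0.3, -0.6]
grip_width: 0.0651
```

```bash
python3 look.py g3 .5 .26 .05
```

```text
side crop origin 237 97 scale 2.8
top crop origin 139 145 scale 2.8
6.9167 [0.56211323 0.18614948 0.13746118] 0.06473374077362032 [-0.90956025 -0.07603397  0.68572011]
```

View pics/g3.png

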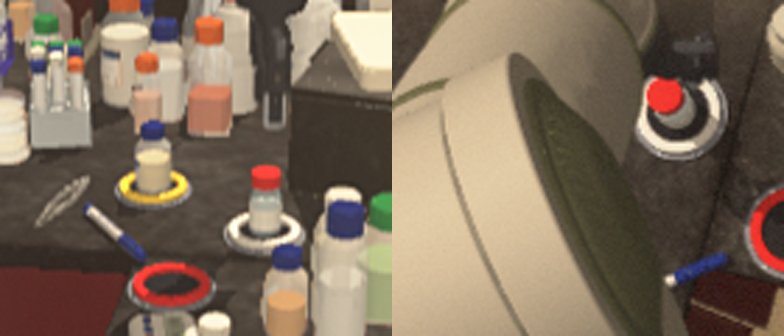

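send_rows --increments '[[[0, 0, 3, 0], [0, 0, 6, 0], [0, 0, 9, 0], [0, 0.1, 11.4, 0], [0, 0.1, 11.4, 0], [0, 0.1, 11.4, 0]]]'

```text
time_s: 7.42
position: [0.5643, 0.1874, 0.0256]
ee_rot: [-2.22, -2.222, 0.002]
wrist_force: [0.1, -0.3, -0.1]
grip_width: 0.0652
```

send_rows --increments '[[[0, 0, 0, 0], [0, 0, 0, 0], [0, 0, 0, 0], [0, 0, 0, 0], [0, 0, 0, 0], [0, 0, 0, 0], [0, 0, 0, 0], [0, 0, 0, 0], [0, 0, 0, 0]]]' --fingers 2.4

```text
time_s: 8.17
position: [0.5657, 0.1876, 0.0277]
ee_rot: [2.22, 2.221, 0.005]
wrist_force: [-2.8, -0.3, 8.6]
grip_width: 0.0339
```

send_rows --increments '[[[0, 0, -1, 0], [0, 0, -3, 0], [0, 0, -6, 0], [-1, -1, -9, 0], [-3.5, -3.5, -9, 0], [-6, -6, -9, 0], [-8.5, -8.8, -9, 0], [-10.5, -11, -9, 0], [-11.2, -11.6, -9, 0], [-11.2, -11.6, -9, 0], [-11.2, -11.6, -9, 0], [-11.2, -11.6, -9, 0]]]'

```text
time_s: 9.17
position: [0.4504, 0.0761, 0.116]
ee_rot: [2.22, 2.222, 0.004]
wrist_force: [0.4, 0.3, -0.8]
grip_width: 0.0344
```

```bash
python3 look.py g4 .449 .07 .1
```

```text
side crop origin 227 110 scale 2.8
top crop origin 210 161 scale 2.8
9.2667 [0.44995068 0.07616091 0.11554232] 0.03405974119880556 [ 0.6135946   0.32897237 -0.01280516]
```

View pics/g4.png

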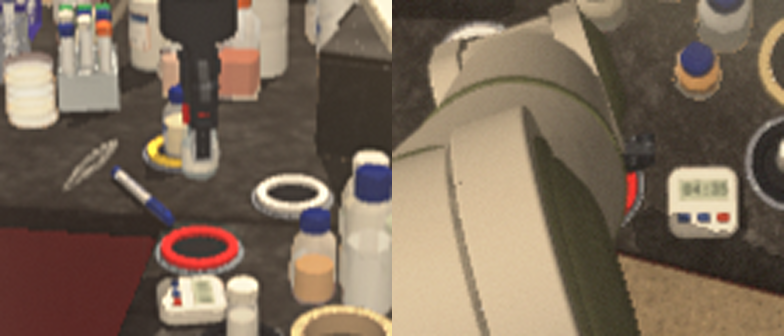

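send_rows --increments '[[[-0.1, -0.1, 2.5, 0], [-0.1, -0.1, 5, 0], [-0.1, -0.1, 7, 0], [-0.1, -0.1, 8.2, 0], [-0.1, -0.1, 8.7, 0], [-0.1, -0.1, 8.9, 0], [-0.1, -0.1, 8.9, 0], [-0.1, -0.1, 8.9, 0]]]'

```text
time_s: 9.93
position: [0.4477, 0.0749, 0.0275]
ee_rot: [2.22, 2.223, 0.001]
wrist_force: [-3.8, 0.9, 21.6]
grip_width: 0.0342
```

send_rows --increments '[[[0, 0, 0, 0], [0, 0, 0, 0], [0, 0, 0, 0], [0, 0, 0, 0], [0, 0, 0, 0], [0, 0, 0, 0]]]' --fingers 6

```text
time_s: 10.43
position: [0.4477, 0.0741, 0.0262]
ee_rot: [-2.221, -2.222, 0.0]
wrist_force: [-0.3, -1.2, 0.7]
grip_width: 0.0597
```

send_rows --increments '[[[0, 0, -1, 0], [0, 0, -3, 0], [0, 0, -6, 0], [0, 0, -10, 0], [-1, 0, -13, 0], [-5, 0.5, -14, 0], [-9, 1, -14, 0], [-13, 1.5, -14, 0], [-17, 2, -13, 0], [-18.7, 2, -12, 0], [-18.7, 2, -10, 0], [-18.7, 2, -10, 0]]]'

```text
time_s: 11.43
position: [0.4662, -0.1143, 0.1241]
ee_rot: [-2.223, -2.216, 0.004]
wrist_force: [-0.6, 1.0, -0.2]
grip_width: 0.0602
```

```bash
python3 look.py g5 .46 -.02 .05
```

```text
side crop origin 234 140 scale 2.8
top crop origin 247 159 scale 2.8
11.5333 [ 0.46705448 -0.11256584  0.1259584 ] 0.05978903588192521 [-0.350357   -0.05829215  0.4595134 ]
```

View pics/g5.png

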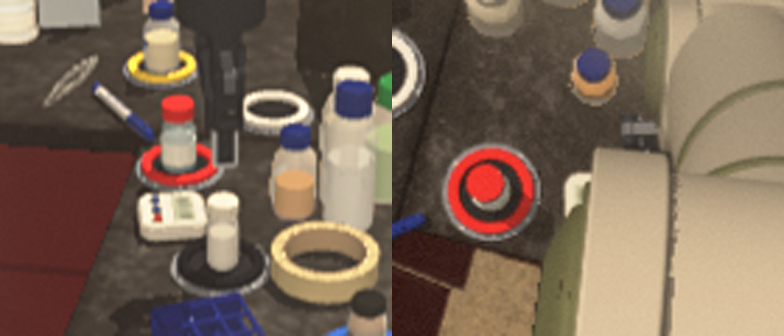

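send_rows --increments '[[[0, 0.1, 3, 0], [0, 0.1, 6, 0], [0, 0.1, 9, 0], [0, 0.1, 10.3, 0], [0, 0.1, 10.3, 0], [0, 0.1, 10.3, 0]]]'

```text
time_s: 12.03
position: [0.4688, -0.1119, 0.0236]
ee_rot: [-2.219, -2.223, 0.001]
wrist_force: [0.1, 0.2, 1.3]
grip_width: 0.0602
```

send_rows --increments '[[[0, 0, 0, 0], [0, 0, 0, 0], [0, 0, 0, 0], [0, 0, 0, 0], [0, 0, 0, 0], [0, 0, 0, 0], [0, 0, 0, 0], [0, 0, 0, 0], [0, 0, 0, 0]]]' --fingers 1.8

```text
time_s: 12.78
position: [0.4695, -0.113, 0.0249]
ee_rot: [2.22, 2.22, 0.003]
wrist_force: [-0.3, 1.3, 10.7]
grip_width: 0.0264
```

send_rows --increments '[[[0, 0, -1, 0], [0, 0, -3, 0], [0, 0, -7, 0], [0, 0, -11, 0], [0, 0, -15, 0], [3, 0.9, -16, 0], [6.8, 2.1, -16, 0], [10.6, 3.3, -16, 0], [14.4, 4.5, -16, 0], [18.2, 5.7, -16, 0], [22, 6.9, -16, 0], [25.8, 8.1, -16, 0]]]'

```text
time_s: 13.78
position: [0.5497, 0.1469, 0.1849]
ee_rot: [2.221, 2.221, 0.002]
wrist_force: [0.1, -0.6, -0.7]
grip_width: 0.0267
```

send_rows --increments '[[[3, 1, 0, 0], [3.9, 1.2, 1, 0], [3.9, 1.2, 4, 0], [3.9, 1.2, 7, 0], [3.9, 1.2, 7, 0], [3.9, 1.2, 7, 0]]]'

```text
time_s: 14.28
position: [0.5606, 0.1833, 0.1132]
ee_rot: [-2.221, -2.221, 0.004]
wrist_force: [0.2, -0.3, 0.7]
grip_width: 0.0267
```

```bash
python3 look.py g6 .56 .185 .1
```

```text
side crop origin 259 91 scale 2.8
top crop origin 164 118 scale 2.8
14.3833 [0.56228231 0.18382099 0.11507953] 0.02676598498959341 [0.13676005 0.29227221 0.19307597]
```

View pics/g6.png

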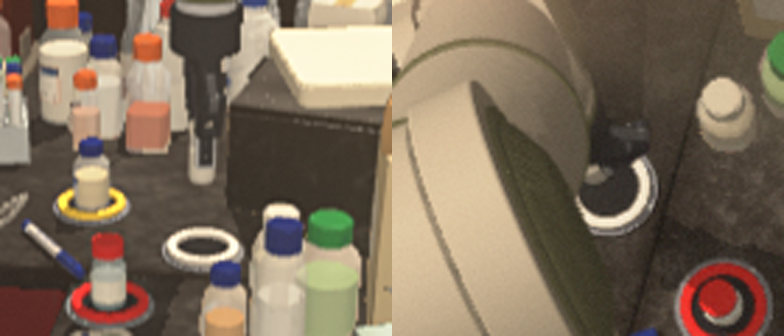

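send_rows --increments '[[[0, 0, 2.5, 0], [0.1, 0, 5, 0], [0.1, 0, 7, 0], [0.1, 0, 8.2, 0], [0.1, 0, 8.6, 0], [0.1, 0, 8.8, 0], [0.1, 0, 8.8, 0], [0.1, 0, 8.8, 0]]]'

```text
time_s: 15.05
position: [0.5624, 0.1852, 0.0265]
ee_rot: [2.221, 2.221, 0.002]
wrist_force: [0.7, -0.6, -0.5]
grip_width: 0.0263
```

send_rows --increments '[[[0, 0, 0, 0], [0, 0, 0, 0], [0, 0, 0, 0], [0, 0, 0, 0], [0, 0, 0, 0], [0, 0, 0, 0]]]' --fingers 6

```text
time_s: 15.55
position: [0.5617, 0.1851, 0.0254]
ee_rot: [2.221, 2.222, 0.0]
wrist_force: [-0.5, -0.9, 0.0]
grip_width: 0.0593
```

send_rows --increments '[[[0, 0, -1, 0], [0, 0, -3, 0], [0, 0, -7, 0], [0, 0, -11, 0], [0, 0, -15, 0], [0, 0, -19, 0], [-3, 0, -20, 0], [-7, 0, -20, 0], [-11, 0, -20, 0], [-15, 0, -20, 0], [-19, 0, -20, 0], [-23, 0, -20, 0]]]'

```text
time_s: 16.55
position: [0.5611, -0.0467, 0.2262]
ee_rot: [2.22, 2.222, 0.001]
wrist_force: [0.9, 0.1, -0.5]
grip_width: 0.0598
```

send_rows --increments '[[[-4, 0.1, 0, 0], [-8, 0.2, 0, 0], [-12, 0.3, 0, 0], [-16, 0.4, 0, 0], [-20, 0.5, 0, 0], [-22.4, 0.5, 1, 0], [-22.4, 0.5, 4, 0], [-22.4, 0.5, 7, 0], [-22.4, 0.5, 10, 0], [-22.4, 0.5, 10, 0], [-22.4, 0.5, 10, 0]]]'

```text
time_s: 17.47
position: [0.5659, -0.2686, 0.1249]
ee_rot: [-2.219, -2.22, 0.002]
wrist_force: [-0.0, 0.0, 0.4]
grip_width: 0.06
```

```bash
python3 look.py g7 .56 -.26 .05
python3 - <<'E'
from h import *
for n in ["top","side"]:
    cv2.imwrite(f"pics/{n}7.png",np.load(n+"1.npz")["p"][:,:,::-1])
E
```

```text
side crop origin 289 189 scale 2.8
top crop origin 339 120 scale 2.8
17.5667 [ 0.56757003 -0.26913818  0.12713713] 0.05989837098037494 [ 0.26163316 -0.42431745  0.45492136]
```

View pics/side7.png

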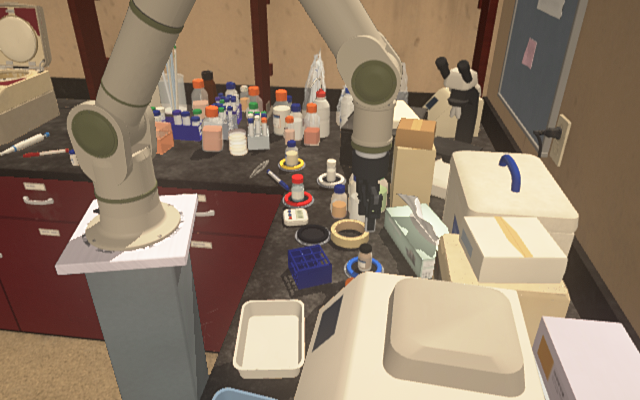

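View pics/g7.png

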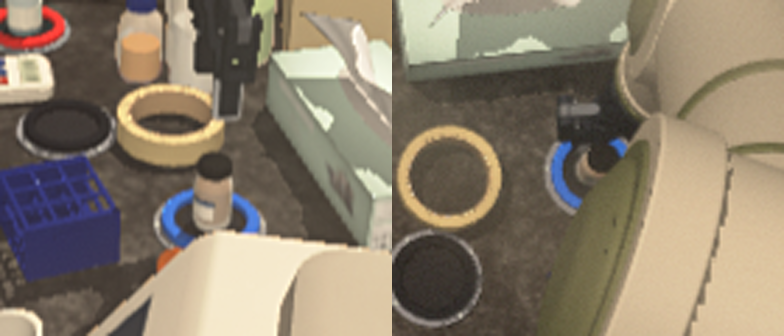

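send_rows --increments '[[[0, 0, 3, 0], [0, 0, 6, 0], [0, 0, 9, 0], [0, 0, 10.7, 0], [0, 0, 10.7, 0], [0, 0, 10.7, 0]]]'

```text
time_s: 18.07
position: [0.5675, -0.269, 0.0196]
ee_rot: [2.22, 2.221, 0.001]
wrist_force: [-0.2, -0.0, -0.4]
grip_width: 0.06
```

send_rows --increments '[[[0, 0, 0, 0], [0, 0, 0, 0], [0, 0, 0, 0], [0, 0, 0, 0], [0, 0, 0, 0], [0, 0, 0, 0], [0, 0, 0, 0], [0, 0, 0, 0], [0, 0, 0, 0]]]' --fingers 2.1

```text
time_s: 18.82
position: [0.568, -0.2694, 0.0207]
ee_rot: [2.219, 2.219, 0.002]
wrist_force: [-0.6, 1.2, 9.4]
grip_width: 0.0297
```

send_rows --increments '[[[0, 0, -1, 0], [0, 0, -3, 0], [0, 0, -6, 0], [0, 0, -9, 0], [2, -1.3, -10, 0], [5, -3.3, -10, 0], [8, -5.2, -10, 0], [11, -7.2, -10, 0], [14, -9.1, -10, 0], [15.4, -10, -10, 0], [15.4, -10, -10, 0], [15.4, -10, -10, 0]]]'

```text
time_s: 19.82
position: [0.467, -0.1143, 0.1196]
ee_rot: [2.218, 2.223, 0.002]
wrist_force: [0.1, -0.3, -0.7]
grip_width: 0.0294
```

```bash
python3 look.py g8 .467 -.115 .08
```

```text
side crop origin 241 148 scale 2.8
top crop origin 285 154 scale 2.8
19.9167 [ 0.467826   -0.11567669  0.11914536] 0.029358795500354813 [ 0.16659993 -0.49856814 -1.04159811]
```

View pics/g8.png

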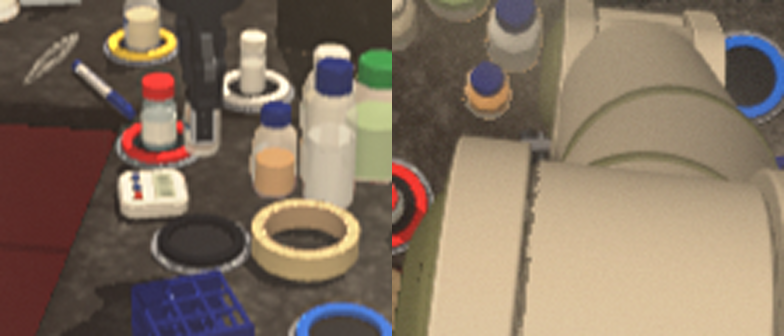

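send_rows --increments '[[[0, 0, 3, 0], [0, 0, 6, 0], [0, 0, 8, 0], [0, 0, 9.2, 0], [0, 0, 9.6, 0], [0, 0, 9.8, 0], [0, 0, 9.8, 0], [0, 0, 9.8, 0]]]'

```text
time_s: 20.58
position: [0.4675, -0.1159, 0.0209]
ee_rot: [2.222, 2.219, 0.001]
wrist_force: [0.2, -0.9, -1.0]
grip_width: 0.0294
```

send_rows --increments '[[[0, 0, 0, 0], [0, 0, 0, 0], [0, 0, 0, 0], [0, 0, 0, 0], [0, 0, 0, 0], [0, 0, 0, 0]]]' --fingers 6.5

```text
time_s: 21.08
position: [0.4667, -0.1149, 0.0203]
ee_rot: [2.221, 2.222, 0.0]
wrist_force: [0.0, 0.8, 0.1]
grip_width: 0.065
```

send_rows --increments '[[[0, 0, -1, 0], [0, 0, -3, 0], [0, 0, -7, 0], [0, 0, -11, 0], [0, 0, -14, 0], [3, -0.2, -15, 0], [7, -0.4, -15, 0], [11, -0.6, -15, 0], [15, -0.8, -15, 0], [19, -1, -15, 0], [23, -1.2, -15, 0], [27, -1.4, -15, 0]]]'

```text
time_s: 22.08
position: [0.4519, 0.1569, 0.1711]
ee_rot: [2.221, 2.221, 0.001]
wrist_force: [0.4, -0.2, 0.1]
grip_width: 0.0648
```

send_rows --increments '[[[4, -0.1, 0, 0], [8, -0.2, 0, 0], [12, -0.4, 0, 0], [15, -0.5, 0, 0], [16.4, -0.5, 1, 0], [16.4, -0.5, 3, 0], [16.4, -0.5, 3, 0], [16.4, -0.5, 3, 0]]]'

```text
time_s: 22.75
position: [0.4469, 0.3176, 0.1398]
ee_rot: [2.222, 2.221, -0.005]
wrist_force: [0.1, -0.0, 0.1]
grip_width: 0.065
```

```bash
python3 look.py g9 .45 .25 .05;  python3 - <<'E'
from h import *
for n in ["top","side"]:
    cv2.imwrite(f"pics/{n}9.png",np.load(n+"1.npz")["p"][:,:,::-1])
E
```

```text
side crop origin 222 99 scale 2.8
top crop origin 142 164 scale 2.8
22.85 [0.4478959  0.31782318 0.14090372] 0.06509019980885186 [-0.17592582  0.35971295  0.39107436]
```

View pics/top9.png

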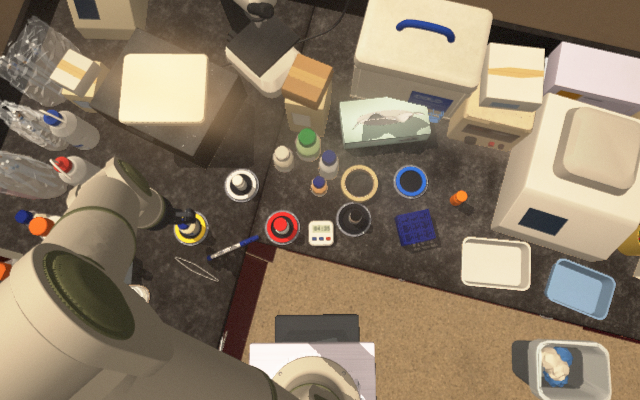

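View pics/g9.png

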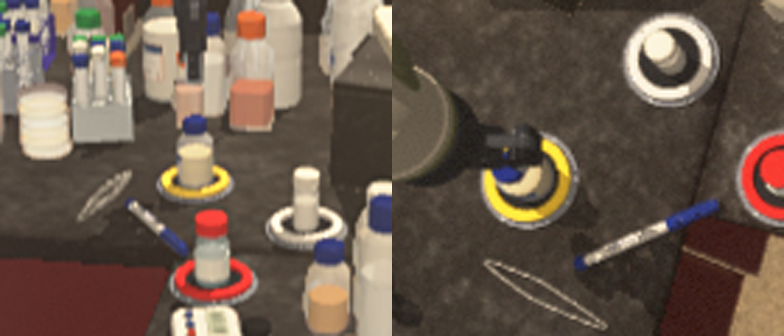

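send_rows --increments '[[[0, 0.1, 3, 0], [0, 0.1, 6, 0], [0, 0.1, 9, 0], [0, 0.1, 11.2, 0], [0, 0.1, 11.2, 0], [0, 0.1, 11.2, 0]]]'

```text
time_s: 23.35
position: [0.4488, 0.3181, 0.0285]
ee_rot: [2.223, 2.22, -0.002]
wrist_force: [-0.3, 0.1, 0.4]
grip_width: 0.0648
```

send_rows --increments '[[[0, 0, 0, 0], [0, 0, 0, 0], [0, 0, 0, 0], [0, 0, 0, 0], [0, 0, 0, 0], [0, 0, 0, 0], [0, 0, 0, 0], [0, 0, 0, 0]]]' --fingers 3

```text
time_s: 24.02
position: [0.4496, 0.3192, 0.0305]
ee_rot: [2.221, 2.221, 0.004]
wrist_force: [-1.0, -1.9, 6.4]
grip_width: 0.0414
```

send_rows --increments '[[[0, 0, -1, 0], [0, 0, -3, 0], [0, 0, -7, 0], [0, 0, -11, 0], [0, 0, -15, 0], [-2, 0.4, -18, 0], [-5.5, 1.1, -18, 0], [-9, 1.8, -18, 0], [-13, 2.6, -18, 0], [-17, 3.4, -18, 0], [-21, 4.2, -18, 0], [-25, 5, -18, 0]]]'

```text
time_s: 25.02
position: [0.4986, 0.0672, 0.2102]
ee_rot: [2.22, 2.221, 0.003]
wrist_force: [0.8, 0.7, -1.2]
grip_width: 0.0412
```

send_rows --increments '[[[-4, 0.8, 0, 0], [-8, 1.6, 0, 0], [-12, 2.4, 0, 0], [-16, 3.2, 0, 0], [-20, 4, 0, 0], [-24, 4.9, 0, 0], [-28, 5.8, 0, 0], [-31.5, 6.6, 0, 0], [-33.8, 6.9, 1, 0], [-33.8, 6.9, 4, 0], [-33.8, 6.9, 7, 0], [-33.8, 6.9, 8, 0]]]'

```text
time_s: 26.02
position: [0.5659, -0.2687, 0.1266]
ee_rot: [-2.22, -2.219, 0.002]
wrist_force: [-1.2, 0.1, -1.9]
grip_width: 0.0414
```

```bash
python3 look.py g10 .56 -.26 .1
```

```text
side crop origin 290 171 scale 2.8
top crop origin 343 115 scale 2.8
26.1167 [ 0.5667025  -0.26818864  0.12781795] 0.041383044999995705 [ 0.22344213  0.07588497 -0.742498  ]
```

View pics/g10.png

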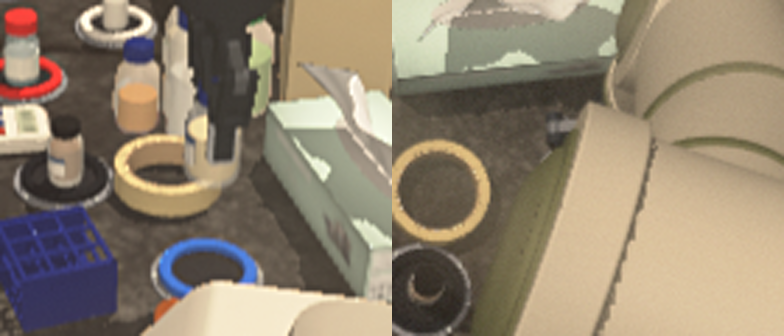

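Bottle still held; total descent 18 − 8 = 10 cm minus a little.

send_rows --increments '[[[-0.1, 0.1, 3, 0], [-0.1, 0.1, 6, 0], [-0.1, 0.1, 8, 0], [-0.1, 0.1, 9.2, 0], [-0.1, 0.1, 9.6, 0], [-0.1, 0.1, 9.8, 0], [-0.1, 0.1, 9.8, 0], [-0.1, 0.1, 9.8, 0]]]'

```text
time_s: 26.78
position: [0.5696, -0.2702, 0.0319]
ee_rot: [2.22, 2.22, 0.001]
wrist_force: [-0.2, 0.1, -1.0]
grip_width: 0.0409
```

send_rows --increments '[[[0, 0, 0, 0], [0, 0, 0, 0], [0, 0, 0, 0], [0, 0, 0, 0], [0, 0, 0, 0], [0, 0, 0, 0]]]' --fingers 6.5

```text
time_s: 27.28
position: [0.5688, -0.2699, 0.0304]
ee_rot: [2.221, 2.222, 0.0]
wrist_force: [-0.4, 0.1, -1.7]
grip_width: 0.0647
```

send_rows --increments '[[[0, 0, -1, 0], [0, 0, -3, 0], [0, 0, -6, 0], [0, 0, -10, 0], [0, 0, -14, 0], [0, 0, -18, 0], [0, 0, -22, 0], [4, 0, -22, 0], [8, 0, -22, 0], [12, 0, -22, 0], [16, 0, -22, 0], [20, 0, -22, 0]]]'

```text
time_s: 28.28
position: [0.5682, -0.0683, 0.2513]
ee_rot: [2.221, 2.221, 0.001]
wrist_force: [0.9, 0.0, -0.1]
grip_width: 0.0649
```

send_rows --increments '[[[4, 0, 0, 0], [8, 0, 0, 0], [12, 0, 0, 0], [16, 0, 0, 0], [20, 0, 0, 0], [24, 0, 0, 0], [28, 0, 0, 0], [32, 0, 0, 0], [36, 0, 0, 0], [40, -2, 0, 0], [44, -4, 0, 0], [47, -6, 0, 0]]]'

```text
time_s: 29.28
position: [0.5082, 0.4015, 0.2508]
ee_rot: [2.222, 2.221, 0.001]
wrist_force: [0.5, -0.0, -1.2]
grip_width: 0.0651
```

```bash
python3 look.py g11 .5 -.2 .05;  python3 - <<'E'
from h import *
z=np.load("top1.npz");p,d=z["p"],z["d"]
cv2.imwrite("pics/top11.png",p[:,:,::-1]);cv2.imwrite("pics/side11.png",np.load("side1.npz")["p"][:,:,::-1])
Q=cloud("top",d).reshape(-1,3)
for nm,c,h in [("red",(.4475,.0745),.080),("blue",(.5675,-.2695),.091),("white",(.562,.185),.074),("black",(.468,-.1145),.068),("yellow",(.449,.318),.06)]:
    m=(np.hypot(Q[:,0]-c[0],Q[:,1]-c[1])<.035)&(Q[:,2]>h-.006)
    q=Q[m];print(nm,m.sum(), q.mean(0).round(4)-[*c,h] if len(q) else "")
E
```

```text
side crop origin 259 176 scale 2.8
top crop origin 317 143 scale 2.8
29.3833 [0.50302826 0.40765469 0.25068421] 0.06491410705484761 [-0.26167316 -0.50026735 -0.08540482]
red 136 [-0.002  -0.0011  0.0007]
blue 105 [ 0.0002 -0.0012 -0.0001]
white 100 [-0.0011 -0.0016  0.    ]
black 96 [-0.0004 -0.0022  0.0006]
yellow 1679 [ 0.002  -0.0025  0.6307]
```

View pics/top11.png

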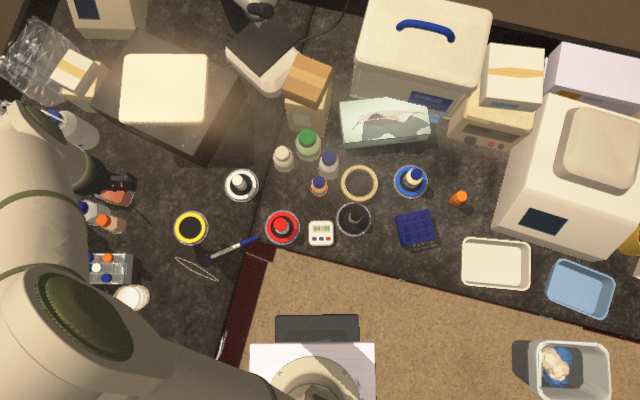

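View pics/side11.png

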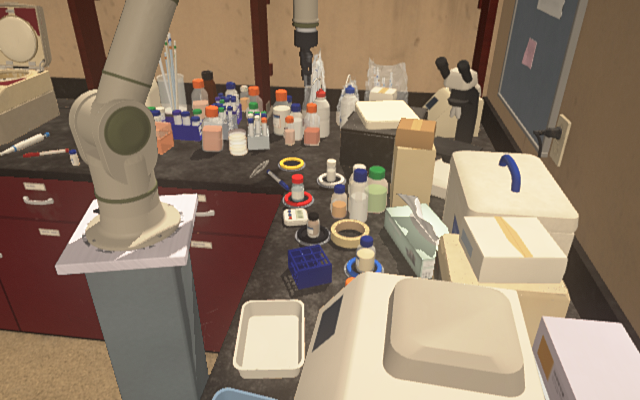

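send_rows --increments '[[[0, 0, 0, 0], [0, 0, 0, 0], [0, 0, 0, 0], [0, 0, 0, 0]]]'

```text
time_s: 29.72
position: [0.5099, 0.398, 0.2506]
ee_rot: [2.224, 2.218, 0.0]
wrist_force: [-0.5, -0.2, -0.0]
grip_width: 0.0648
```

```bash
python3 -c "
from plant import manip
print(manip.sense()['wrist_force']); print(manip.finish_job())"
```

```text
[-0.48776503 -0.24533542 -0.00344224]
the job is handed in; nothing more can be done
None
```

All four bottles are standing on the stand of their own cap colour, the yellow stand is empty again, and the job was handed in at about 30 s of the 125 s allowed. I moved blue to yellow, red to red, white to white, black to black, then blue from yellow to blue.

- **Position:** in the last top-camera depth reading every cap was within about 2.5 mm of its stand's centre. Cap heights were within 1 mm of what a bottle standing in its recess should read.
- **Upright and released:** both final pictures show the four bottles upright and the arm raised clear. Tilt was judged from the pictures, not measured.
- **Forces:** the largest wrist force reported was about 22 N, when the red bottle was set down; it was near zero before hand-in.
- **Disagreements:** the gripper read 2–3 mm narrower than the bottle sizes given at every grasp, and every hold was still firm. The depth check over the yellow stand caught only points 0.69 m up, which I took for an arm link above it, so I confirmed that stand empty from the pictures instead.

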